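# Prime the leak tester and hold a canister down in its sprung cradle

### The job

Leak-test the canister on the bench fixture. First push the fixture's T-handled pump lever right down to its stop and let it spring back up by itself; then stand the black canister, lid up, in the sprung ring cradle and press it down until the ring will go no further. Finish while the gripper is still holding the canister fully down against the spring; do not let go, and leave the paper roll, the gauge and the marker pen where they are.

Things in the scene. Friction and masses are not known exactly. Their poses are not given: they have to be found in the camera images.
- leak_fixture: The fixed fixture: aluminium base plate 170 (x) x 300 (y) x 12 mm. Origin at the centre of its underside, z up, may be turned about z. At y +75 mm the sprung ring cradle on a grey round housing (112 mm across, top 40 mm above the bench); at y -85 mm the pump lever between grey cheeks 98 mm high at x +55 mm, with a pump barrel 34 mm across, 62 mm high under its arm at x +12 mm.
- ring_seat (a point): Centre of the flat seat inside the sprung ring cradle, a black cup-like ring above the grey housing with a coil spring below it. With the ring up the seat is 63 mm above the bench. The bore is 72 mm across and stands 17 mm above the seat, then flares out to 90 mm across at the rim, 27 mm above the seat (outer width there 100 mm). The canister's bottom rests on this seat. The point moves down with the ring; its z is up.
- ring_cradle (a joint): How far the ring cradle is pressed down, in m: 0 = up, 0.018 = fully down, the ring's underside landing on the housing (hard stop). A spring pushes it up: a net 7.5 N downward moves it off its top stop and 15.5 N holds it fully down (the canister's own weight counts towards this but is too little to move it).
- pump_lever (a joint): Angle of the pump lever in rad: 0 = up at rest, its arm pointing to the fixture's -x side and 20 degrees up; 0.70 = pushed down to its stop, arm 20 degrees below level. A spring returns it to 0 when it is let go; at the grip it takes about 3 N at first and about 9 N at the stop.
- lever_grip (a point): Centre of the lever's T-grip, a rubber-covered crossbar 18 mm thick and 56 mm long parallel to the fixture's y, at the end of the 130 mm lever arm (a steel rod 12 mm thick). At rest it is 130 mm above the bench and 122 mm to the fixture's -x side of the hinge; at the stop 40 mm above the bench.
- pump_lever_hinge (a point): Point on the lever's hinge axis (parallel to the fixture's y), 85 mm above the bench; the T-grip swings round it in an arc of 130 mm radius.
- canister: The loose black cylindrical canister with a closed blue lid, 66 mm in diameter, 133 mm tall, about 0.3 kg (0.2 to 0.45), standing upright on the bench to the left or right of the fixture. Origin at the centre of its bottom, z up to the lid.
- paper_roll: Bystander, leave alone: white paper label roll 78 mm across, 63 mm high, lying flat on the bench on the other side of the fixture from the canister. Origin at the centre of its underside.
- gauge: Bystander, leave alone: steel plug gauge with a red and a green band, 23 mm thick, 107 mm long, lying along its own y near the front edge. Origin at the centre of its underside.
- pen: Bystander, leave alone: white marker pen with a dark cap, 17 mm thick, 134 mm long, lying along its own y near the front edge. Origin at the centre of its underside.
Things that resemble listed ones, but are neither listed nor needed, are in the scene too. Leave any purple or red look-alike of the canister alone.

How it is judged:
On the way, in this order (a step that is already met when the one before it is completed fails the run):
1. the pump lever is pushed down to its stop (value of joint pump_lever above 0.64 rad), for 0.05 s.
2. the lever has sprung back up (value of joint pump_lever below 0.06 rad), for 0.2 s.
3. the canister stands upright on the seat of the ring cradle (horizontal distance between canister and ring_seat below 0.007 m and z of canister in the frame of ring_seat below 0.004 m and angle between canister's own z axis and vertical below 0.1 rad), for 0.1 s.
At the end, for the whole second after the job is handed in: The canister is upright (0.1 rad) on the ring seat (7 mm off centre at most, bottom within 4 mm of the seat), the ring is at least 15 of its 18 mm down, the robot presses or grips the canister with over 3 N, it is at rest, and the pump lever is back up (under 0.06 rad) (all of step 3 and value of joint ring_cradle above 0.015 m and value of joint pump_lever below 0.06 rad and contact force between any of the fingers, the arm and canister above 3 N and linear speed of canister below 0.02 m/s); the arm keeps its last pose, push and grip.
It fails at once if the paper roll is pushed away (more than 30 mm) (distance of paper_roll from where it was at the start of the episode above 0.03 m).
It fails at once if the plug gauge is pushed away (more than 30 mm) (distance of gauge from where it was at the start of the episode above 0.03 m).
It fails at once if the marker pen is pushed away (more than 30 mm) (distance of pen from where it was at the start of the episode above 0.03 m).
It also fails if it takes over 64 s, if anything falls off the work surface, if the arm or the gripper's body presses on something with over 40 N, if the wrist force passes 120 N, or if a joint passes its speed limit or range.

### The arm

A 6-joint arm with a two-finger parallel gripper is mounted at the origin on a cart in front of the work surface, level with it; the furniture and walls round the work are solid. World frame = base frame: x ahead of the robot, y to its left, z up, the work surface at z = 0. Lengths are in m, angles in rad, forces in N, time in s.
With the tool pointing down it reaches from about 0.35 to 0.725 m from the base axis. Payload 6 kg.
Tool frame: the origin (TCP) lies between the finger pads; the fingertips stand robot.tcp_to_tips ahead of it and the grasp point (between the pads) lies 5 mm behind it (robot.tcp_to_tips is the distance from the TCP to the fingertips, in m); x points along the fingers, y is the direction in which the jaws open and shut, and the axes are right-handed (so a half turn about x gives the same grasp; the last joint's range is limited). The gripper opens to 85 mm and grips with 20 to 120 N. Pads are 22 mm wide; open, the fingers measure 114 mm over their backs; the gripper's body (76 mm by 85 mm) begins 54 mm behind the grasp point. The pads swing forward as they close: fully open they stand 13 mm farther back than shut.
Start: joints at [-0.788, 0.04, 0.085, 0, -1.615, -0.334], TCP at [0.26, -0.541, 0.245] pointing down, gripper open.
Joint ranges: [-2.56, 2.56], [-1.29, 2.01], [-1.08, 1.49], [-3.29, 1.98], [-2.81, -0.18], [-2.99, 2.99]. Speed limits (rad/s): [2.57, 2.57, 3.01, 3.14, 3.14, 3.14].

### API

Orientations are given as a 3x3 rotation matrix whose columns are the frame's x, y, z axes.
In Python, from rig import observe, vision, job, robot gives the robot as it stands. The module is installed in compiled form; this text tells all that it offers.
- The arm moves only by the tool play_rows, never from a script. Its argument "deltas" is a list of rows, each an object with "grip": the opening in per cent of the stroke, from 0 (shut) to 100 (fully open); "offset": the shift along the tool's x, y, z in m, a list of three; "yaw": the turn about the tool's x in degrees. A call has 1 to 12 rows; each row shifts and turns the commanded pose from where the row before left it, along the tool's axes as they then stand; what a row does not reach is not made up. A row lasts 1/8 s, in which the tool goes at most 62.5 mm and 10.7 degrees, less where a joint would pass 70% of its speed; a pose out of reach is approached as far as the arm can. A call with a gripper value outside its range is refused whole. The fingers move at their own pace and stop on an object; "grip_force" is the grip in N (left out, the last holds). Time passes only in rows, so rows that do not move let the fingers close. It gives the time, the measured TCP pose, the force and the opening at its end, in the units of the state.
- observe(): the state, without advancing time (a new reading comes with each control period).
- vision.get_image(name): name is "side" or "top" or "wrist"; returns the picture (384x512x3 uint8, blue, green, red); there is no depth.
- vision.get_calibration(name): a dict with "fx", "fy", "cx", "cy" (pixels), "T" (4x4, takes a point from camera to world coordinates); the wrist camera has in their place "mount" (4x4, takes a point from camera to tool coordinates, whose origin is the TCP and whose axes are the tool frame's). Camera axes: x right, y down, z forward; pixel columns grow to the right and rows downward; lengths in m; the calibration is good to about 2 mm. A picture is of the moment at which its call begins: read the wrist's pose just before it. get_calibration takes no time and is no camera call.
- job.close_job(): hands the job in, once; it reports no verdict.
The state is a dict: "time_s": time; "q": joint angles; "qvel": joint speeds; "tau": joint torques, N m; "tool_pos": TCP position; "ee_rot": TCP orientation; "contact_force": force on the tool from outside, world axes, zero at the start; "wrist_torque": the same for the moment, N m; "grip_width": finger opening in m.
Only numpy, scipy, OpenCV 4.12 (cv2) and the standard library are available. Lean on these libraries where they do the work, as an engineer would, in place of code of your own. Each camera call takes 0.05 s, during which the arm holds its last target. There are 200 camera calls.

## Working session

There is one attempt and no reset: what is moved stays moved. The work goes in short steps, Python scripts to look and compute and a tool call to move; the robot and the scene stay as the last step left them, time stands still between calls to the robot, and variables do not carry over. Pictures are saved under pics/ and viewed, about 8 in all and at most 12, crops included, and the job is handed in when it is done.

Besides the shell and the picture viewer there is one more tool, called after "Request:" by a JSON object that holds its "fn" and its "kwargs". play_rows: Moves the arm, as the interface text tells. Its arguments: {"type":"object","properties":{"deltas":{"type":"array"},"grip_force":{"type":"number"}},"required":["deltas"]}

```bash
mkdir -p pics
python3 - <<'E'
from rig import observe,vision,robot
import cv2,numpy as np
s=observe();print(s, robot.tcp_to_tips)
for n in("top","side"):
    im=vision.get_image(n);cv2.imwrite(f"pics/{n}0.png",im);c=vision.get_calibration(n);print(n,c)
print(vision.get_calibration("wrist"))
E
```

```text
{'time_s': 0.0, 'q': array([-7.88320682e-01,  4.08098030e-02,  8.38246751e-02, -4.93811109e-04,
       -1.61545819e+00, -3.33691762e-01]), 'qvel': array([ 2.00609612e-04, -4.23437229e-04,  1.17183117e-05,  3.33583969e-04,
       -4.10193415e-04, -1.30922242e-03]), 'tau': array([ 1.21886351e-03, -3.68200564e+01,  3.47398567e+01,  6.93206817e+00,
       -5.66578019e-03,  9.89207564e-06]), 'tool_pos': array([ 0.26028181, -0.54028342,  0.24428168]), 'ee_rot': array([[-8.11344843e-04, -4.33888965e-01,  9.00965986e-01],
       [ 1.51580694e-03,  9.00964714e-01,  4.33889717e-01],
       [-9.99998522e-01,  1.71772468e-03, -7.33011684e-05]]), 'contact_force': array([ 0.70105022, -0.40449202, -0.24147447]), 'wrist_torque': array([-0.03312691,  0.04003618, -0.04918855]), 'grip_width': 0.08526897122977636} 0.014
top {'fx': 416.4574175640705, 'fy': 416.4574175640705, 'cx': 252.53101597913488, 'cy': 195.12184762969397, 'T': array([[-7.77884887e-02, -9.76774407e-01,  1.99651468e-01,
         2.50632394e-01],
       [-9.96969398e-01,  7.60148492e-02, -1.65457512e-02,
         6.52605377e-03],
      
[... 276 characters left out ...]
 array([[-0.9674955 , -0.12911898,  0.21744136,  0.1336984 ],
       [-0.25146409,  0.4000762 , -0.8813086 ,  1.48221669],
       [ 0.02680056, -0.9073408 , -0.41954071,  0.82832299],
       [ 0.        ,  0.        ,  0.        ,  1.        ]])}
{'fx': 328.0089823261519, 'fy': 328.0089823261519, 'cx': 250.37697186216877, 'cy': 190.76034919588983, 'mount': array([[-1.34717031e-03, -2.77737088e-01,  9.60656180e-01,
        -1.28669083e-01],
       [ 9.99998671e-01, -1.25606163e-03,  1.03919971e-03,
        -6.21128141e-04],
       [ 9.18019066e-04,  9.60656303e-01,  2.77738411e-01,
        -7.07219709e-02],
       [ 0.00000000e+00,  0.00000000e+00,  0.00000000e+00,
         1.00000000e+00]])}
```

View pics/top0.png

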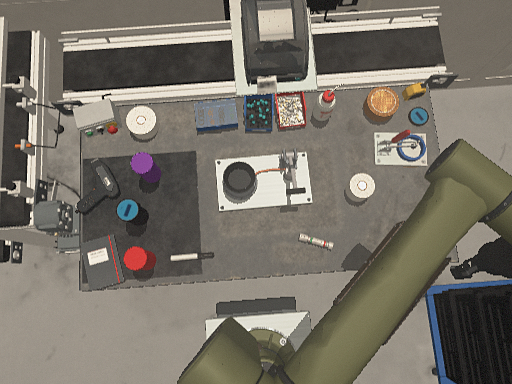

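View pics/side0.png

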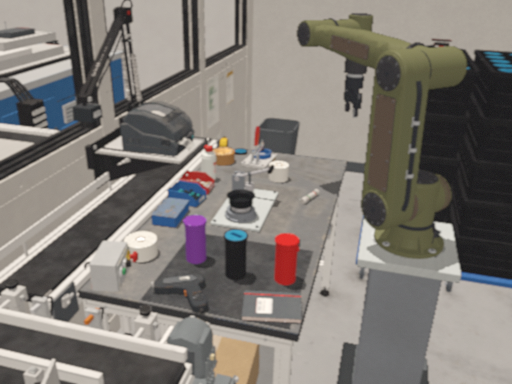

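Top view: the candidates are the blue-lidded black canister (127,209), a purple one (143,162) and a red one (136,258). The first fits, with its black body and blue lid also visible in the side view at (236,253). The cradle is at (240,180), the lever T-grip at about (296,190), and the paper roll at (361,186). I'll measure these and confirm in a crop.

```bash
cat > h.py <<'E'
import numpy as np,cv2
from rig import observe,vision
def ray(n,uv,T=None):
    c=vision.get_calibration(n)
    if T is None: T=c["T"]
    d=T[:3,:3]@np.array([(uv[0]-c["cx"])/c["fx"],(uv[1]-c["cy"])/c["fy"],1]);return T[:3,3],d
def plane(n,uv,z,T=None):
    o,d=ray(n,uv,T);return o+d*(z-o[2])/d[2]
def cross(*rays):
    A=0;b=0
    for o,d in rays:
        d=d/np.linalg.norm(d);P=np.eye(3)-np.outer(d,d);A=A+P;b=b+P@o
    return np.linalg.solve(A,b)
def wristT(s):
    T=np.eye(4);T[:3,:3]=s["ee_rot"];T[:3,3]=s["tool_pos"];return T@vision.get_calibration("wrist")["mount"]
def blob(m,roi):
    k=np.zeros_like(m);x0,y0,x1,y1=roi;k[y0:y1,x0:x1]=m[y0:y1,x0:x1]
    cs,_=cv2.findContours(k,cv2.RETR_EXTERNAL,cv2.CHAIN_APPROX_NONE);return max(cs,key=cv2.contourArea)
E
python3 - <<'E'
from h import *
t=cv2.imread("pics/top0.png");s=cv2.imread("pics/side0.png")
ht=cv2.cvtColor(t,cv2.COLOR_BGR2HSV);hs=cv2.cvtColor(s,cv2.COLOR_BGR2HSV)
mb=lambda h:cv2.inRange(h,(90,120,60),(110,255,255))
a=cv2.fitEllipse(blob(mb(ht),(110,190,150,230)));b=cv2.fitEllipse(blob(mb(hs),(215,220,260,260)))
print(a,b);print("lid",cross(ray("top",a[0]),ray("side",b[0])),plane("top",a[0],.133))
w=cv2.inRange(ht,(0,0,170),(180,60,255));c=blob(w,(205,140,325,220));r=cv2.minAreaRect(c);bx=cv2.boxPoints(r);print("plate",r)
for p in bx:print(plane("top",p,.012).round(4))
k=cv2.inRange(ht,(0,0,0),(180,255,60));e=cv2.fitEllipse(blob(k,(215,155,265,205)));print("ring",e,plane("top",e[0],.088))
cv2.imwrite("pics/c1.png",np.hstack([cv2.resize(t[145:225,210:320],None,fx=4,fy=4,interpolation=2),cv2.resize(s[160:240,210:290],None,fx=4,fy=4,interpolation=2)]))
E
```

```text
((127.01612091064453, 209.55101013183594), (18.44926643371582, 19.735097885131836), 48.40805435180664) ((235.45570373535156, 235.15882873535156), (10.593179702758789, 21.544023513793945), 89.86038970947266)
lid [0.47763932 0.34957576 0.12981058] [0.47650554 0.34853654 0.133     ]
plate ((250.5504608154297, 181.81771850585938), (51.44160842895508, 68.41912078857422), 84.92039489746094)
[0.6433 0.0992 0.012 ]
[ 0.6466 -0.1229  0.012 ]
[ 0.4769 -0.1217  0.012 ]
[0.4743 0.0948 0.012 ]
ring ((238.57525634765625, 176.36903381347656), (26.405065536499023, 27.86976432800293), 89.3364486694336) [0.56084835 0.02345836 0.088     ]
```

View pics/c1.png

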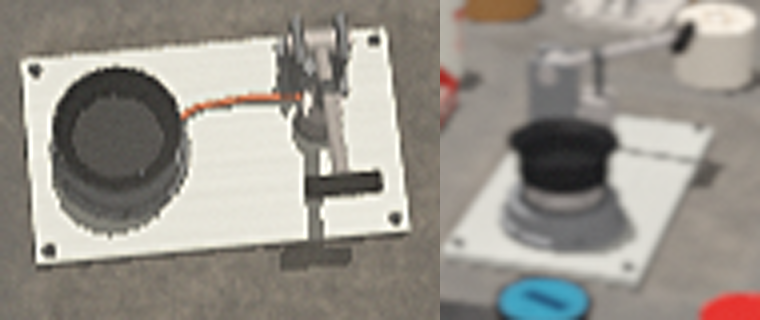

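The crop shows the blue-lidded canister, the plate corners at (215,160), (306,151), (312,203) and (219.5,211), the ring at (239,176) and the T-grip at (296,191) top / (271,169.5) side.

Run:
```python
from h import *
P=[plane("top",p,.012) for p in[(215,160),(306.25,151.25),(312.5,203),(219.5,211.25)]]
P=np.array(P);c=P.mean(0);print(P.round(3),c)
v=(P[0]+P[3]-P[1]-P[2])[:2];yv=v/np.linalg.norm(v);xv=np.array([yv[1],-yv[0]]);print("yaw",np.degrees(np.arctan2(-yv[0],yv[1])), np.linalg.norm(v)/2)
print("ring",c[:2]+.075*yv,plane("top",(239.2,176.5),.09))
print("grip",c[:2]-.085*yv+xv*(.055-.122),cross(ray("top",(295.75,191)),ray("side",(270.75,169.5))),plane("top",(295.75,191),.13))
print("roll",plane("top",(361,186),.063),"pen",plane("top",(192,257),.01),"gauge",plane("top",(316,241),.01),"red",plane("top",(136,258),.133),"purp",plane("top",(143,162),.133))
```

```text
[[ 0.641  0.097  0.012]
 [ 0.647 -0.201  0.012]
 [ 0.475 -0.203  0.012]
 [ 0.472  0.093  0.012]] [ 0.55858027 -0.05367139  0.012     ]
yaw 0.9719475815998105 0.2967846701675218
ring [0.55730805 0.02131782] [0.55978831 0.02157871 0.09      ]
grip [ 0.49303175 -0.13979567] [ 0.49498241 -0.13983921  0.12567965] [ 0.49372721 -0.13934714  0.13      ]
roll [ 0.50760387 -0.34911017  0.063     ] pen [0.33545143 0.18647558 0.01      ] gauge [ 0.35478594 -0.20142759  0.01      ] red [0.33684692 0.32588821 0.133     ] purp [0.61449736 0.29930619 0.133     ]
```

Request:
{"fn": "play_rows", "kwargs": {"deltas": [{"grip": 0, "offset": [0, 0.026, 0.038], "yaw": 0}, {"grip": 0, "offset": [0, 0.026, 0.038], "yaw": 0}, {"grip": 0, "offset": [0, 0.026, 0.038], "yaw": 0}, {"grip": 0, "offset": [0, 0.026, 0.038], "yaw": 0}, {"grip": 0, "offset": [0, 0.026, 0.038], "yaw": 0}, {"grip": 0, "offset": [0, 0.026, 0.038], "yaw": 0}, {"grip": 0, "offset": [0, 0.026, 0.038], "yaw": 0}, {"grip": 0, "offset": [0, 0.026, 0.038], "yaw": 0}, {"grip": 0, "offset": [0, 0.026, 0.038], "yaw": 0}, {"grip": 0, "offset": [0, 0.026, 0.038], "yaw": 0}, {"grip": 0, "offset": [0, 0, 0], "yaw": 8.5}, {"grip": 0, "offset": [0, 0, 0], "yaw": 8.5}], "grip_force": 60}}

```text
time_s: 1.6
tool_pos: [0.49, -0.1406, 0.2447]
ee_rot: [[-0.001, -0.148, 0.989], [0.0, 0.989, 0.148], [-1.0, 0.0, -0.001]]
contact_force: [-0.3, 0.3, 0.5]
grip_width: 0.0
```

Request:
{"fn": "play_rows", "kwargs": {"deltas": [{"grip": 0, "offset": [0, 0, 0], "yaw": 8.7}, {"grip": 0, "offset": [0, 0, 0], "yaw": 0}, {"grip": 0, "offset": [0, 0, 0], "yaw": 0}]}}

```text
time_s: 1.98
tool_pos: [0.4898, -0.1415, 0.2451]
ee_rot: [[-0.0, -0.003, 1.0], [0.0, 1.0, 0.003], [-1.0, 0.0, -0.0]]
contact_force: [-0.2, 0.1, 0.4]
grip_width: -0.0003
```

Run:
```python
from h import *
s=observe();print(s["time_s"],s["tool_pos"],s["ee_rot"].round(3),s["q"].round(2));np.savez("w1.npz",p=s["tool_pos"],R=s["ee_rot"])
cv2.imwrite("pics/w1.png",vision.get_image("wrist"))
```

```text
1.975 [ 0.4897914  -0.14145053  0.24508627] [[-0.    -0.003  1.   ]
 [ 0.     1.     0.003]
 [-1.     0.    -0.   ]] [ 0.11 -0.2  -0.14 -0.   -1.63 -1.68]
```

View pics/w1.png

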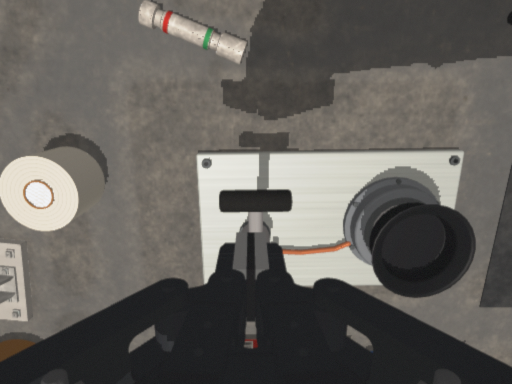

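The wrist view shows the T-grip at (256,201), with the shut fingers behind and above it, the ring rim at about (421,250) and the inner bore, and the bystanders well clear.

Run:
```python
from h import *
d=np.load("w1.npz");T=wristT(dict(ee_rot=d["R"],tool_pos=d["p"]))
g=(255.5,201);print("grip",plane("wrist",g,.13,T),cross(ray("wrist",g,T),ray("top",(295.75,191)),ray("side",(270.75,169.5))))
im=cv2.imread("pics/w1.png");hsv=cv2.cvtColor(im,cv2.COLOR_BGR2HSV)
k=cv2.inRange(hsv,(0,0,0),(180,255,52));c=blob(k,(365,195,480,305));e=cv2.fitEllipse(cv2.convexHull(c));print(e)
r=e[0];print("rim",plane("wrist",r,.09,T),cross(ray("wrist",r,T),ray("top",(239.2,176.5))))
```

```text
grip [ 0.4979401  -0.13783464  0.13      ] [ 0.49605774 -0.13874473  0.12687248]
((420.1441955566406, 247.794921875), (95.2872314453125, 106.19873809814453), 78.76248931884766)
rim [0.55715012 0.01935064 0.09      ] [0.56028205 0.02192485 0.08514529]
```

Request:
{"fn": "play_rows", "kwargs": {"deltas": [{"grip": 0, "offset": [0.03, 0.003, 0.002], "yaw": 0}, {"grip": 0, "offset": [0.03, 0, 0], "yaw": 0}, {"grip": 0, "offset": [0.02, 0, 0], "yaw": 0}, {"grip": 0, "offset": [0.02, 0, 0], "yaw": 0}, {"grip": 0, "offset": [0.02, 0, 0], "yaw": 0}, {"grip": 0, "offset": [0.02, 0, 0], "yaw": 0}, {"grip": 0, "offset": [0.015, 0, 0], "yaw": 0}, {"grip": 0, "offset": [0.015, 0, 0], "yaw": 0}, {"grip": 0, "offset": [0, 0, 0], "yaw": 0}, {"grip": 0, "offset": [0, 0, 0], "yaw": 0}]}}

```text
time_s: 3.28
tool_pos: [0.4931, -0.1389, 0.0774]
ee_rot: [[0.003, -0.001, 1.0], [-0.001, 1.0, 0.001], [-1.0, -0.001, 0.003]]
contact_force: [-2.4, -1.1, 7.9]
grip_width: 0.0003
```

Request:
{"fn": "play_rows", "kwargs": {"deltas": [{"grip": 0, "offset": [0.008, 0, 0], "yaw": 0}, {"grip": 0, "offset": [0.006, 0, 0], "yaw": 0}, {"grip": 0, "offset": [0.003, 0, 0], "yaw": 0}, {"grip": 0, "offset": [0, 0, 0], "yaw": 0}, {"grip": 0, "offset": [0, 0, 0], "yaw": 0}]}}

```text
time_s: 3.9
tool_pos: [0.4961, -0.1389, 0.0632]
ee_rot: [[0.011, -0.002, 1.0], [-0.002, 1.0, 0.002], [-1.0, -0.002, 0.011]]
contact_force: [3.9, 1.0, 11.9]
grip_width: 0.0002
```

Request:
{"fn": "play_rows", "kwargs": {"deltas": [{"grip": 0, "offset": [0.005, 0, 0], "yaw": 0}, {"grip": 0, "offset": [0, 0, 0], "yaw": 0}, {"grip": 0, "offset": [0, 0, 0], "yaw": 0}]}}

```text
time_s: 4.28
tool_pos: [0.4965, -0.1391, 0.062]
ee_rot: [[0.013, -0.003, 1.0], [-0.003, 1.0, 0.003], [-1.0, -0.003, 0.012]]
contact_force: [-8.0, 5.0, 31.7]
grip_width: -0.0001
```

Run:
```python
from h import *
t=vision.get_image("side");cv2.imwrite("pics/s2.png",cv2.resize(t[120:260,200:340],None,fx=4,fy=4,interpolation=2))
```

```text
(no output)
```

View pics/s2.png

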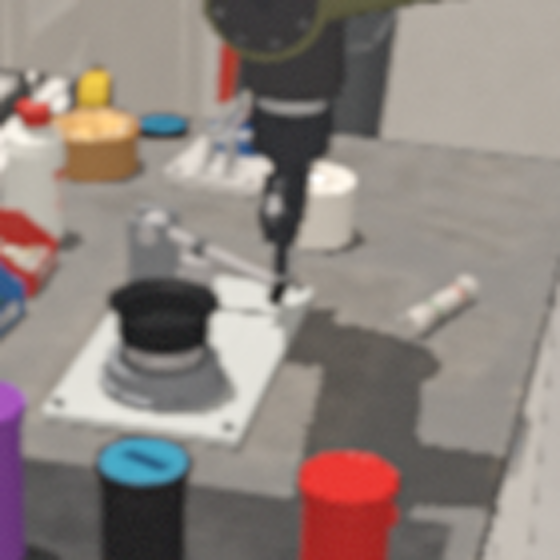

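Request:
{"fn": "play_rows", "kwargs": {"deltas": [{"grip": 0, "offset": [-0.02, 0, 0], "yaw": 0}, {"grip": 0, "offset": [-0.05, 0, 0], "yaw": 0}, {"grip": 0, "offset": [-0.06, 0, 0], "yaw": 0}, {"grip": 0, "offset": [-0.06, 0, 0], "yaw": 0}, {"grip": 0, "offset": [-0.03, 0, 0], "yaw": 0}, {"grip": 0, "offset": [0, 0, 0], "yaw": 0}, {"grip": 0, "offset": [0, 0, 0], "yaw": 0}, {"grip": 0, "offset": [0, 0, 0], "yaw": 0}]}}

```text
time_s: 5.32
tool_pos: [0.4916, -0.1383, 0.2718]
ee_rot: [[-0.002, -0.0, 1.0], [0.0, 1.0, 0.0], [-1.0, 0.0, -0.002]]
contact_force: [-0.6, 0.3, -0.4]
grip_width: -0.0001
```

Request:
{"fn": "play_rows", "kwargs": {"deltas": [{"grip": 100, "offset": [0, 0.045, -0.002], "yaw": 0}, {"grip": 100, "offset": [0, 0.045, -0.002], "yaw": 0}, {"grip": 100, "offset": [0, 0.045, -0.002], "yaw": 0}, {"grip": 100, "offset": [0, 0.045, -0.002], "yaw": 0}, {"grip": 100, "offset": [0, 0.045, -0.002], "yaw": 0}, {"grip": 100, "offset": [0, 0.045, -0.001], "yaw": 0}, {"grip": 100, "offset": [0, 0.045, -0.001], "yaw": 0}, {"grip": 100, "offset": [0, 0.045, -0.001], "yaw": 0}, {"grip": 100, "offset": [0, 0.045, -0.001], "yaw": 0}, {"grip": 100, "offset": [0, 0.045, -0.001], "yaw": 0}, {"grip": 100, "offset": [0, 0.038, -0.001], "yaw": 0}, {"grip": 100, "offset": [0, 0, 0], "yaw": 0}]}}

```text
time_s: 6.82
tool_pos: [0.475, 0.3514, 0.2707]
ee_rot: [[-0.003, -0.003, 1.0], [-0.003, 1.0, 0.003], [-1.0, -0.003, -0.003]]
contact_force: [-0.3, 0.1, -0.7]
grip_width: 0.0854
```

Request:
{"fn": "play_rows", "kwargs": {"deltas": [{"grip": 100, "offset": [0, 0, 0], "yaw": 0}, {"grip": 100, "offset": [0, 0, 0], "yaw": 0}]}}

```text
time_s: 7.08
tool_pos: [0.476, 0.3487, 0.2735]
ee_rot: [[0.0, 0.001, 1.0], [0.0, 1.0, -0.001], [-1.0, 0.0, 0.0]]
contact_force: [0.2, -0.3, -1.1]
grip_width: 0.0854
```

Run:
```python
from h import *
s=observe();T=wristT(s);print(s["time_s"],s["tool_pos"],s["ee_rot"].round(3),s["q"].round(2))
w=vision.get_image("wrist");t=vision.get_image("top")
hs=cv2.cvtColor(w,cv2.COLOR_BGR2HSV);c=blob(cv2.inRange(hs,(90,120,60),(110,255,255)),(100,60,420,384));e=cv2.fitEllipse(cv2.convexHull(c));print(e,cv2.boundingRect(c))
print("lid",plane("wrist",e[0],.133,T),cross(ray("wrist",e[0],T),ray("side",(235.46,235.16)),ray("top",(127.0,209.55))))
cv2.imwrite("pics/w2.png",np.hstack([cv2.resize(w,None,fx=.8,fy=.8),cv2.resize(t[145:222,210:320],None,fx=3.5,fy=4,interpolation=2)[:307]]))
```

```text
7.075 [0.47595645 0.34871797 0.27346553] [[ 0.     0.001  1.   ]
 [ 0.     1.    -0.001]
 [-1.     0.     0.   ]] [ 0.97  0.02  0.11  0.   -1.67 -2.54]
((251.20594787597656, 185.10841369628906), (65.77693939208984, 68.23023986816406), 88.3138656616211) (217, 153, 69, 66)
lid [0.47818923 0.34905165 0.133     ] [0.4780978  0.34933842 0.12989196]
```

View pics/w2.png

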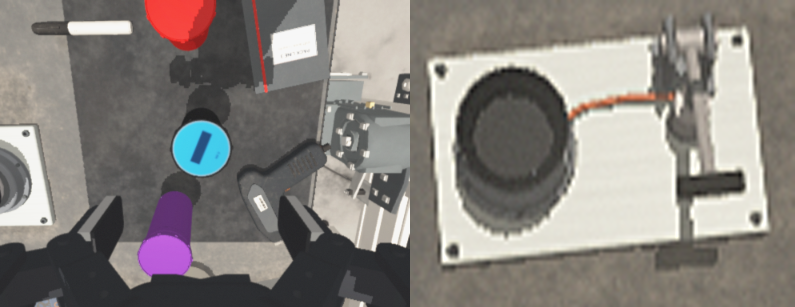

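Request:
{"fn": "play_rows", "kwargs": {"deltas": [{"grip": 100, "offset": [0.04, 0.0005, 0.002], "yaw": 0}, {"grip": 100, "offset": [0.04, 0, 0], "yaw": 0}, {"grip": 100, "offset": [0.035, 0, 0], "yaw": 0}, {"grip": 100, "offset": [0.03, 0, 0], "yaw": 0}, {"grip": 100, "offset": [0.02, 0, 0], "yaw": 0}, {"grip": 100, "offset": [0.016, 0, 0], "yaw": 0}, {"grip": 100, "offset": [0, 0, 0], "yaw": 0}, {"grip": 100, "offset": [0, 0, 0], "yaw": 0}]}}

```text
time_s: 8.18
tool_pos: [0.4783, 0.3505, 0.0936]
ee_rot: [[0.001, -0.0, 1.0], [0.001, 1.0, 0.0], [-1.0, 0.001, 0.001]]
contact_force: [-0.5, 0.1, 0.2]
grip_width: 0.0856
```

Request:
{"fn": "play_rows", "kwargs": {"deltas": [{"grip": 50, "offset": [0, 0, 0], "yaw": 0}, {"grip": 50, "offset": [0, 0, 0], "yaw": 0}, {"grip": 50, "offset": [0, 0, 0], "yaw": 0}, {"grip": 50, "offset": [0, 0, 0], "yaw": 0}, {"grip": 50, "offset": [0, 0, 0], "yaw": 0}, {"grip": 50, "offset": [0, 0, 0], "yaw": 0}], "grip_force": 70}}

```text
time_s: 8.93
tool_pos: [0.4784, 0.3504, 0.0938]
ee_rot: [[0.002, -0.0, 1.0], [0.001, 1.0, 0.0], [-1.0, 0.001, 0.002]]
contact_force: [-0.3, -1.2, 5.4]
grip_width: 0.0645
```

Request:
{"fn": "play_rows", "kwargs": {"deltas": [{"grip": 50, "offset": [-0.02, 0, 0], "yaw": 0}, {"grip": 50, "offset": [-0.04, 0, 0], "yaw": 0}, {"grip": 50, "offset": [-0.045, 0, 0], "yaw": 0}, {"grip": 50, "offset": [-0.035, 0, 0], "yaw": 0}, {"grip": 50, "offset": [0, 0, 0], "yaw": 0}]}}

```text
time_s: 9.55
tool_pos: [0.4785, 0.3508, 0.2367]
ee_rot: [[0.004, -0.0, 1.0], [0.005, 1.0, 0.0], [-1.0, 0.005, 0.004]]
contact_force: [0.7, 0.1, -3.3]
grip_width: 0.0646
```

Request:
{"fn": "play_rows", "kwargs": {"deltas": [{"grip": 50, "offset": [0, -0.02, 0.004], "yaw": 0}, {"grip": 50, "offset": [0, -0.035, 0.008], "yaw": 0}, {"grip": 50, "offset": [0, -0.035, 0.008], "yaw": 0}, {"grip": 50, "offset": [0, -0.035, 0.008], "yaw": 0}, {"grip": 50, "offset": [0, -0.035, 0.008], "yaw": 0}, {"grip": 50, "offset": [0, -0.035, 0.008], "yaw": 0}, {"grip": 50, "offset": [0, -0.035, 0.01], "yaw": 0}, {"grip": 50, "offset": [0, -0.035, 0.01], "yaw": 0}, {"grip": 50, "offset": [0, -0.035, 0.01], "yaw": 0}, {"grip": 50, "offset": [0, -0.029, 0.006], "yaw": 0}, {"grip": 50, "offset": [0, 0, 0], "yaw": 0}, {"grip": 50, "offset": [0, 0, 0], "yaw": 0}]}}

```text
time_s: 11.05
tool_pos: [0.5573, 0.0208, 0.2313]
ee_rot: [[-0.002, 0.0, 1.0], [-0.0, 1.0, -0.0], [-1.0, -0.0, -0.002]]
contact_force: [-0.1, -0.1, -2.4]
grip_width: 0.065
```

Run:
```python
from h import *
s=observe();T=wristT(s);print(s["time_s"],s["tool_pos"],s["ee_rot"].round(3),s["contact_force"],s["grip_width"])
w=vision.get_image("wrist");t=vision.get_image("side")
hs=cv2.cvtColor(w,cv2.COLOR_BGR2HSV);c=blob(cv2.inRange(hs,(90,120,60),(110,255,255)),(100,60,420,384));e=cv2.fitEllipse(cv2.convexHull(c));print(e)
for z in(.263,.273):print("lid",plane("wrist",e[0],z,T))
cv2.imwrite("pics/w3.png",np.hstack([cv2.resize(w,None,fx=.8,fy=.8),cv2.resize(t[100:254,180:360],None,fx=2,fy=2,interpolation=2)[:307]]))
```

```text
11.05 [0.5572633  0.02078387 0.2312716 ] [[-0.002  0.     1.   ]
 [-0.     1.    -0.   ]
 [-1.    -0.    -0.002]] [-0.13558419 -0.07544725 -2.40260608] 0.06495319567060447
((250.42364501953125, 313.6426086425781), (139.73731994628906, 175.81092834472656), 88.93472290039062)
lid [0.55895278 0.02024428 0.263     ]
lid [0.55154637 0.02024274 0.273     ]
```

View pics/w3.png

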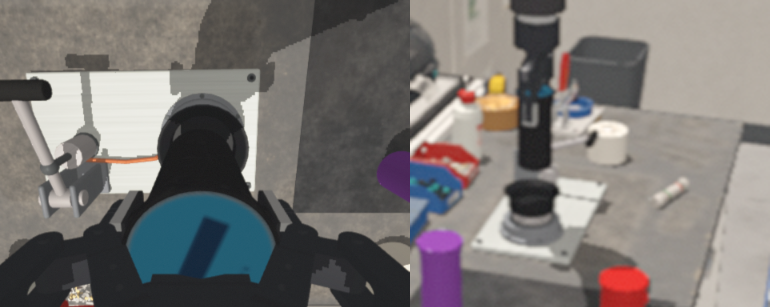

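Request:
{"fn": "play_rows", "kwargs": {"deltas": [{"grip": 50, "offset": [0.02, 0, 0.001], "yaw": 0}, {"grip": 50, "offset": [0.02, 0, 0], "yaw": 0}, {"grip": 50, "offset": [0.01, 0, 0], "yaw": 0}, {"grip": 50, "offset": [0.007, 0, 0], "yaw": 0}, {"grip": 50, "offset": [0.005, 0, 0], "yaw": 0}, {"grip": 50, "offset": [0, 0, 0], "yaw": 0}, {"grip": 50, "offset": [0, 0, 0], "yaw": 0}], "grip_force": 90}}

```text
time_s: 12.02
tool_pos: [0.5593, 0.021, 0.1725]
ee_rot: [[0.002, -0.0, 1.0], [0.0, 1.0, 0.0], [-1.0, 0.0, 0.002]]
contact_force: [-3.0, 1.0, 6.5]
grip_width: 0.0648
```

Request:
{"fn": "play_rows", "kwargs": {"deltas": [{"grip": 50, "offset": [-0.006, 0, 0], "yaw": 0}, {"grip": 50, "offset": [0, 0, -0.002], "yaw": 0}, {"grip": 50, "offset": [0.003, 0, 0], "yaw": 0}, {"grip": 50, "offset": [0.003, 0, 0], "yaw": 0}, {"grip": 50, "offset": [0, 0, 0], "yaw": 0}, {"grip": 50, "offset": [0, 0, 0], "yaw": 0}]}}

```text
time_s: 12.78
tool_pos: [0.5576, 0.0214, 0.1719]
ee_rot: [[0.003, -0.001, 1.0], [0.001, 1.0, 0.001], [-1.0, 0.001, 0.003]]
contact_force: [0.8, 2.1, 6.7]
grip_width: 0.0641
```

Request:
{"fn": "play_rows", "kwargs": {"deltas": [{"grip": 50, "offset": [-0.006, 0, 0], "yaw": 0}, {"grip": 50, "offset": [0, 0.002, -0.001], "yaw": 0}, {"grip": 50, "offset": [0.003, 0, 0], "yaw": 0}, {"grip": 50, "offset": [0.003, 0, 0], "yaw": 0}, {"grip": 50, "offset": [0, 0, 0], "yaw": 0}, {"grip": 50, "offset": [0, 0, 0], "yaw": 0}]}}

```text
time_s: 13.52
tool_pos: [0.5564, 0.0232, 0.1716]
ee_rot: [[0.002, -0.0, 1.0], [0.0, 1.0, 0.0], [-1.0, 0.0, 0.002]]
contact_force: [2.3, 1.7, 7.1]
grip_width: 0.0648
```

Request:
{"fn": "play_rows", "kwargs": {"deltas": [{"grip": 50, "offset": [-0.006, 0, 0], "yaw": 0}, {"grip": 50, "offset": [0, 0.002, 0.002], "yaw": 0}, {"grip": 50, "offset": [0.003, 0, 0], "yaw": 0}, {"grip": 50, "offset": [0.003, 0, 0], "yaw": 0}, {"grip": 50, "offset": [0, 0, 0], "yaw": 0}, {"grip": 50, "offset": [0, 0, 0], "yaw": 0}]}}

```text
time_s: 14.28
tool_pos: [0.5577, 0.0251, 0.1712]
ee_rot: [[0.0, -0.0, 1.0], [0.0, 1.0, 0.0], [-1.0, 0.0, 0.0]]
contact_force: [-0.8, -0.0, 6.1]
grip_width: 0.0646
```

Run:
```python
from h import *
s=observe();print(s["time_s"],s["tool_pos"],s["contact_force"],s["wrist_torque"])
w=vision.get_image("top");t=vision.get_image("side")
cv2.imwrite("pics/w4.png",np.hstack([cv2.resize(w[140:220,200:280],None,fx=5,fy=5,interpolation=2),cv2.resize(t[130:230,200:280],None,fx=5,fy=5,interpolation=2)[50:450]]))
```

```text
14.275 [0.55770531 0.02511499 0.17119172] [-0.76588031 -0.01937467  6.14224947] [ 0.61025886  0.90091383 -0.01086057]
```

View pics/w4.png

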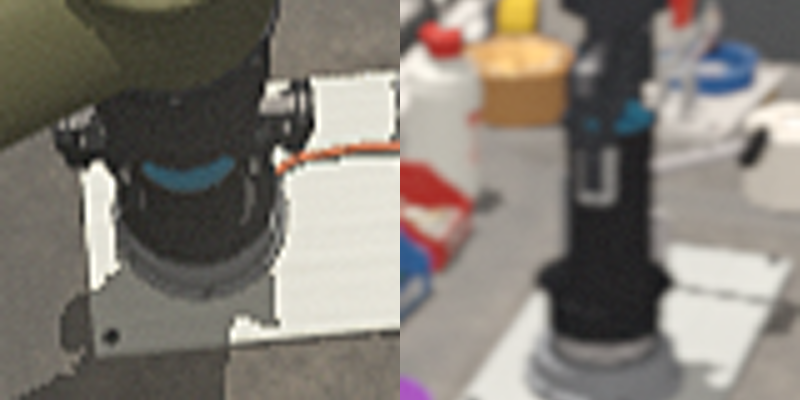

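Request:
{"fn": "play_rows", "kwargs": {"deltas": [{"grip": 50, "offset": [-0.01, 0, 0], "yaw": 0}, {"grip": 50, "offset": [-0.005, -0.003, 0.003], "yaw": 0}, {"grip": 50, "offset": [0, 0, 0], "yaw": 0}, {"grip": 50, "offset": [0, 0, 0], "yaw": 0}]}}

```text
time_s: 14.88
tool_pos: [0.5606, 0.022, 0.1845]
ee_rot: [[-0.001, -0.0, 1.0], [-0.0, 1.0, 0.0], [-1.0, -0.0, -0.001]]
contact_force: [0.6, 0.4, -2.7]
grip_width: 0.0648
```

Run:
```python
from h import *
s=observe();print(s["tool_pos"],s["contact_force"],s["wrist_torque"])
```

```text
[0.56061323 0.02200093 0.18450123] [ 0.63116358  0.40074279 -2.70599678] [-0.00116019  0.0247413  -0.05147333]
```

Request:
{"fn": "play_rows", "kwargs": {"deltas": [{"grip": 50, "offset": [0.01, 0, 0], "yaw": 0}, {"grip": 50, "offset": [0.005, 0, 0], "yaw": 0}, {"grip": 50, "offset": [0, 0, 0], "yaw": 0}, {"grip": 50, "offset": [0, 0, 0], "yaw": 0}]}}

```text
time_s: 15.38
tool_pos: [0.5609, 0.0221, 0.1704]
ee_rot: [[0.0, -0.0, 1.0], [-0.0, 1.0, 0.0], [-1.0, -0.0, 0.0]]
contact_force: [0.1, -0.2, -2.0]
grip_width: 0.0645
```

Run:
```python
from h import *
s=observe();print(s["tool_pos"],s["contact_force"],s["wrist_torque"])
```

```text
[0.56090805 0.02207866 0.17041094] [ 0.12383798 -0.2193234  -1.98231792] [-0.009289    0.01867347 -0.00322636]
```

Request:
{"fn": "play_rows", "kwargs": {"deltas": [{"grip": 50, "offset": [0.005, 0, 0], "yaw": 0}, {"grip": 50, "offset": [0.005, 0, 0], "yaw": 0}, {"grip": 50, "offset": [0.005, 0, 0], "yaw": 0}, {"grip": 50, "offset": [0, 0, 0], "yaw": 0}, {"grip": 50, "offset": [0, 0, 0], "yaw": 0}]}}

```text
time_s: 16.0
tool_pos: [0.5611, 0.0221, 0.1568]
ee_rot: [[0.001, -0.001, 1.0], [0.0, 1.0, 0.001], [-1.0, 0.0, 0.001]]
contact_force: [-2.7, 1.2, 4.8]
grip_width: 0.0645
```

Request:
{"fn": "play_rows", "kwargs": {"deltas": [{"grip": 50, "offset": [0.005, 0, 0], "yaw": 0}, {"grip": 50, "offset": [0.005, 0, 0], "yaw": 0}, {"grip": 50, "offset": [0.004, 0, 0], "yaw": 0}, {"grip": 50, "offset": [0, 0, 0], "yaw": 0}, {"grip": 50, "offset": [0, 0, 0], "yaw": 0}], "grip_force": 100}}

```text
time_s: 16.62
tool_pos: [0.5614, 0.022, 0.1443]
ee_rot: [[0.003, -0.001, 1.0], [0.0, 1.0, 0.001], [-1.0, 0.0, 0.003]]
contact_force: [-5.0, 0.7, 11.6]
grip_width: 0.0645
```

Request:
{"fn": "play_rows", "kwargs": {"deltas": [{"grip": 50, "offset": [0.004, 0, 0], "yaw": 0}, {"grip": 50, "offset": [0.003, 0, 0], "yaw": 0}, {"grip": 50, "offset": [0, 0, 0], "yaw": 0}, {"grip": 50, "offset": [0, 0, 0], "yaw": 0}]}}

```text
time_s: 17.12
tool_pos: [0.5618, 0.0219, 0.1389]
ee_rot: [[0.005, -0.001, 1.0], [-0.0, 1.0, 0.001], [-1.0, -0.0, 0.005]]
contact_force: [-6.9, 1.2, 17.0]
grip_width: 0.0644
```

Request:
{"fn": "play_rows", "kwargs": {"deltas": [{"grip": 50, "offset": [0.002, 0, 0], "yaw": 0}, {"grip": 50, "offset": [0.001, 0, 0], "yaw": 0}, {"grip": 50, "offset": [0, 0, 0], "yaw": 0}, {"grip": 50, "offset": [0, 0, 0], "yaw": 0}]}}

```text
time_s: 17.62
tool_pos: [0.5623, 0.0218, 0.1388]
ee_rot: [[0.007, -0.001, 1.0], [-0.0, 1.0, 0.002], [-1.0, -0.0, 0.007]]
contact_force: [-12.1, 0.8, 28.3]
grip_width: 0.0641
```

Request:
{"fn": "play_rows", "kwargs": {"deltas": [{"grip": 50, "offset": [0, 0, -0.001], "yaw": 0}, {"grip": 50, "offset": [0, 0, 0], "yaw": 0}, {"grip": 50, "offset": [0, 0, 0], "yaw": 0}, {"grip": 50, "offset": [0, 0, 0], "yaw": 0}]}}

```text
time_s: 18.12
tool_pos: [0.5619, 0.0218, 0.1388]
ee_rot: [[0.009, -0.001, 1.0], [-0.0, 1.0, 0.001], [-1.0, -0.0, 0.009]]
contact_force: [-9.6, 1.1, 25.2]
grip_width: 0.0646
```

Run:
```python
from h import *
s=observe();print(s["tool_pos"],s["contact_force"],abs(s["qvel"]).max())
w=vision.get_image("top");t=vision.get_image("side")
cv2.imwrite("pics/w5.png",np.hstack([cv2.resize(w[140:220,200:320],None,fx=3.3,fy=5,interpolation=2),cv2.resize(t[130:230,200:280],None,fx=5,fy=5,interpolation=2)[50:450]]))
```

```text
[0.56193835 0.021804   0.13875523] [-9.61957669  1.09404998 25.23056795] 0.000742898765516879
```

View pics/w5.png

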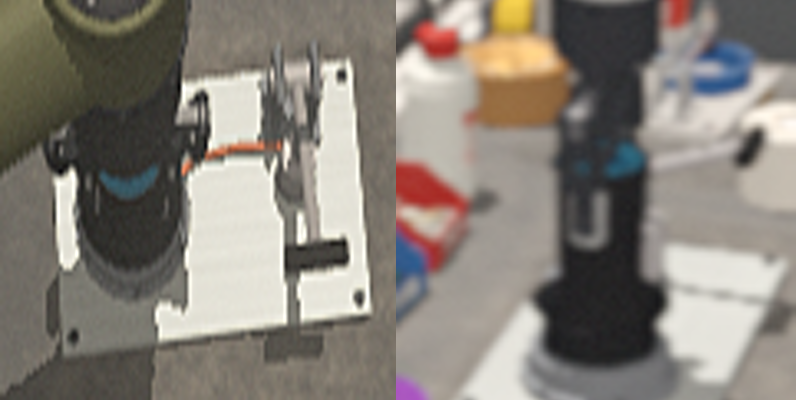

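The canister stands in the ring, the ring is down on the housing (side view, around (600,330) of the joined picture), and the lever is up at (318,255). I'm handing in.

```bash
python3 -c "
from rig import job;print(job.close_job())"
```

```text
the job is handed in; nothing more can be done
None
```

The leak test is done and handed in. The gripper still holds the canister fully down in the ring cradle, though no pass or fail verdict was reported.

- **Lever:** I pushed it to its stop, where the force rose to 32 N with almost no further movement. It then sprang back by itself, and the pictures show it up.
- **Canister:** I took the black, blue-lidded one and left the purple and red ones alone. The first four tries at lowering it caught on the ring's flare, because my x estimate was about 3 mm off. A wrist torque reading and the side view gave the correction.
- **Pressing down:** After that it went freely into the bore and touched the seat at the expected height (TCP z 0.157 m). It stopped 18 mm lower, at z 0.139 m. Pushing further only raised the force, to about 25 N at the end, and the arm was at rest.
- **Checks that did not fully agree:** A sideways force of about 10 N remains, so the canister leans on one side of the bore. The bore leaves at most 3 mm of play, and the limit is 7 mm. The camera put the lid and ring rim 3–5 mm lower than the text's heights, so I relied on the contact forces for height.
- **Bystanders:** I saw nothing touched, but I did not measure the paper roll, gauge and pen again at the end.

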